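# Rub down the copper seam of a leaded glass panel

## Robot

A 6-joint arm with a two-finger parallel gripper is mounted at the origin on the work surface. World frame = base frame: x ahead of the robot, y to its left, z up, the work surface at z = 0. Lengths are in m, angles in rad, forces in N, time in s.
With the tool pointing down it reaches from about 0.35 to 0.875 m from the base axis. Payload 4.2 kg.
Tool frame: the origin (TCP) lies midway between the tips of the shut fingers; the grasp point (between the pads) lies 19 mm behind it; z points along the fingers, y is the line along which they close (so a half turn about z gives the same grasp; the last joint's range is limited). The gripper opens to 87 mm and grips with 3 to 60 N. Pads are 19 mm wide; open, the fingers measure 117 mm over their backs; the gripper's body (75 mm by 190 mm) begins 51 mm behind the grasp point.
Start: joints at [-0.871, 0.385, 0.008, 0, -1.194, -0.259], TCP at [0.267, -0.565, 0.223] pointing down, gripper open.
Joint ranges: [-3.14, 3.14], [-1.21, 2.06], [-1.07, 1.41], [-3.16, 2.05], [-2.99, -0.16], [-3.1, 3.1]. Speed limits (rad/s): [2.79, 2.79, 3.14, 3.14, 3.14, 3.14].

## Interface

Orientations are given as [roll, pitch, yaw] about the fixed x, y, z axes, in that order (R = Rz(yaw) Ry(pitch) Rx(roll)).
In Python, from workcell import ctrl, snapshot, calibration gives the robot as it stands. Calls block until the motion is done:
- ctrl.movep(position, orientation): joint-space move of the TCP to a pose.
- ctrl.movel(position, feed=0.15, attitude=None, force_limit=None): straight line of the TCP; attitude=None keeps the orientation; feed is the mean speed in m/s. With force_limit (N) it stops when the force on the tool has changed by that much, and returns True; else False.
- ctrl.move_joints(angles): joint-space move.
- ctrl.grip(opening, strength=None): opening from 0.0 (shut) to 1.0 (fully open); strength is the grip in N (None keeps the last); returns when the fingers have stopped.
- ctrl.sleep(seconds).
- ctrl.solve_ik(position, orientation): joint angles nearest the present ones, or None.
- snapshot(name): name is "scene" or "side" or "wrist"; returns the picture (400x640x3 uint8, red, green, blue); there is no depth.
- calibration(name): a dict with "fovy" (degrees; the focal length in pixels is half the picture's height over the tangent of half this angle, whatever the lens; pixels are square), "cx", "cy" (the principal point, pixels), "camera_from_world" (4x4, takes a point from world to camera coordinates). Camera axes: x right, y down, z forward; pixel columns grow to the right and rows downward; lengths in m; the calibration is good to about 2 mm. The wrist camera is an equidistant fisheye: a pixel r from the principal point sees the ray r / f radians off the axis. A picture is of the moment at which its call begins: read the wrist's pose just before it. calibration takes no time and is no camera call; for the wrist camera it gives the pose at the moment of the call.
A pose or a line that the arm cannot do raises ctrl.Unreachable and nothing moves.
- ctrl.hand_in(): hands the job in; it is judged then, once.
Readings, each from a call of its own:
- ctrl.read_t(): time.
- ctrl.read_joint_positions(): joint angles.
- ctrl.read_qvel(): joint speeds.
- ctrl.read_joint_torque(): joint torques, N m.
- ctrl.read_eef_pos(): TCP position.
- ctrl.read_eef_rot(): TCP orientation.
- ctrl.read_wrist_force(): force on the tool from outside, world axes, zero at the start.
- ctrl.read_moment(): the same for the moment, N m.
- ctrl.read_width(): opening from 0.0 (shut) to 1.0 (fully open).
- ctrl.read_gripper_force(): force on a finger pad.
Only numpy, scipy, OpenCV 4.12 (cv2) and the standard library are available. Lean on these libraries where they do the work, as an engineer would, in place of code of your own. Each camera call takes 0.05 s, during which the arm holds its last target. There are 200 camera calls.

## Task

Take the yellow-handled burnisher out of its wooden stand and rub down the bright copper L-shaped seam on the glass panel: set the nib gently on the end of the line beside the yellow pane and guide it slowly (2 to 3 cm a second) along the copper line, round the corner, to the end beside the green pane, keeping the sprung nib lightly pressed on the line all the way. Then lift it off and hang it back in the stand it came from, upright with its black disc flat on the block, and let go; leave the red-handled spare tool alone.

Things in the scene. Friction and masses are not known exactly. Their poses are not given: they have to be found in the camera images.
- burnisher: YELLOW-handled burnisher, upright, 155 mm, 0.13 kg. Origin: point of its relaxed nib (lowest end); z up its axis. Heights: nib 8 mm thick 0-22; shaft 10 mm thick 22-75; black disc 52 mm wide 75-80; round handle 24 mm thick 80-155, gripped at about 115. Nib is sprung: slides up to 14 mm in (0.75 N, rising to 2.85 N); the origin does not slide with it: press till it lies 6 mm below the glass.
- stand: Fixed wooden block 72 x 72 mm, 95 mm high, where the yellow burnisher hangs at first: an upright hole 28 mm wide goes through its middle, the tool's disc rests on its top, the tool's origin is then 20 mm above the block's underside. Origin: centre of the underside, on the table; z up. A second such block holds the spare; which stands where varies.
- spare: Spare tool with a RED handle, same shape and size as the burnisher, hanging in the second wooden block. Leave it alone. Origin: its nib's point, z up its axis.
- panel: Fixed leaded glass panel on a 300 x 240 mm board; flat top 20 mm above the table. Origin: underside centre; x along the long side, z up. 3 x 3 panes, grey lines; middle white, corner at -x,-y yellow, corner at +x,+y green, others dark. Copper seam, 9 mm wide, flush: from its start by the yellow pane (x, y) = (-50, -40) mm straight to its corner (30, -40), then to its end by the green pane (30, 40).
Things that resemble listed ones, but are neither listed nor needed, are in the scene too. Leave any purple or turquoise look-alike of the burnisher alone.

How it is judged:
By the outcome, as a careful person would: the job done as asked, in the order asked, and still so for the second after the job is handed in, with the robot touching nothing.
It also fails if it takes over 64 s, if anything falls off the work surface, if the arm or the gripper's body presses on something with over 40 N, if the wrist force passes 120 N, or if a joint passes its speed limit or range.

## Working session

There is one attempt and no reset: what is moved stays moved. The work goes in short steps, each a Python script; the robot and the scene stay as the last script left them, time stands still between calls to the robot, and variables do not carry over. Pictures are saved under pics/ and viewed, at most 11 in all, crops included, and the job is handed in when it is done.

```bash
mkdir -p pics; ls
python3 - <<'E'
from workcell import ctrl, snapshot, calibration
import cv2, numpy as np
for n in("scene","side"):
    im=snapshot(n); cv2.imwrite(f"pics/{n}0.png",im[:,:,::-1]); c=calibration(n); print(n,c["fovy"],c["cx"],c["cy"],np.round(c["camera_from_world"],3).tolist())
print(ctrl.read_t(), ctrl.read_eef_rot())
E
```

```text
pics
scene 50.03827282016035 321.48904021092443 202.7845623732393 [[-0.317, 0.948, 0.018, 0.304], [0.562, 0.203, -0.802, -0.265], [-0.764, -0.244, -0.597, 1.192], [0.0, 0.0, 0.0, 1.0]]
side 53.807698048222036 311.9299213389629 204.3411126165526 [[0.977, -0.214, 0.014, -0.601], [-0.149, -0.723, -0.675, 0.027], [0.154, 0.657, -0.738, 0.725], [0.0, 0.0, 0.0, 1.0]]
0.1 [ 3.13960636e+00 -1.24405682e-04 -2.70094408e+00]
```

View pics/scene0.png

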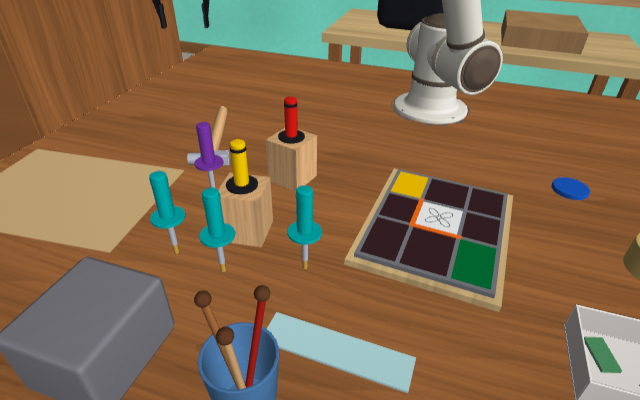

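View pics/side0.png

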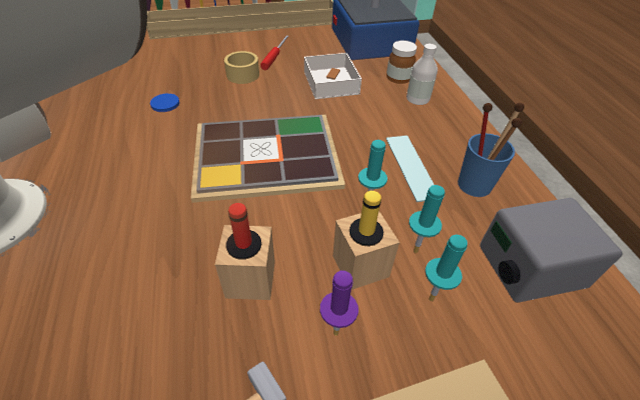

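Candidates (scene px): yellow tool (240,160) in a block, red spare (291,118) in its block, purple (206,145), and turquoise (162,198), (214,215), (305,212). I choose the yellow one, which hangs in the block at (246,210). The panel is at (435,235), with the copper L along two sides of the white pane.

```bash
cat > h.py <<'E'
from workcell import ctrl, snapshot, calibration
import cv2, numpy as np
def rays(name,px,c=None):
    c=c or calibration(name); f=200/np.tan(np.radians(c["fovy"]/2))
    d=(np.atleast_2d(px).astype(float)-[c["cx"],c["cy"]])/f
    if name=="wrist":
        r=np.linalg.norm(d,axis=1,keepdims=True)+1e-12
        v=np.hstack([d/r*np.sin(r),np.cos(r)])
    else: v=np.hstack([d,np.ones((len(d),1))])
    M=c["camera_from_world"]; R=M[:3,:3]; v=v@R
    return -R.T@M[:3,3], v/np.linalg.norm(v,axis=1,keepdims=True)
def plane(name,px,z,c=None):
    o,v=rays(name,px,c); return o+v*((z-o[2])/v[:,2])[:,None]
def cross(a,b):
    (o1,v1),(o2,v2)=a,b; v1=v1[0];v2=v2[0]
    s=np.linalg.lstsq(np.c_[v1,-v2],o2-o1,rcond=None)[0]
    p,q=o1+s[0]*v1,o2+s[1]*v2; return (p+q)/2,np.linalg.norm(p-q)
def mask(im,lo,hi):
    return cv2.inRange(cv2.cvtColor(im,cv2.COLOR_RGB2HSV),lo,hi)
COL=dict(yellow=((23,180,90),(32,255,255)),orange=((5,190,150),(15,255,255)),green=((55,150,40),(75,255,255)),red=((0,200,90),(4,255,255)),
 teal=((85,180,60),(95,255,255)),purple=((130,120,40),(150,255,255)))
def blobs(im,col,amin=60):
    n,l,s,c=cv2.connectedComponentsWithStats(mask(im,*COL[col]))
    return sorted([(int(s[i,4]),c[i],s[i,:4],l==i) for i in range(1,n) if s[i,4]>=amin],key=lambda b:-b[0])
def seamfit(pts):
    """L fit from world xy points of copper pixels; returns start,corner,end given yellow-side hint later"""
    r=cv2.minAreaRect(pts.astype(np.float32)); return r
E
python3 - <<'E'
from h import *
I={n:snapshot(n) for n in("scene","side")}
for n,im in I.items():
    for col in COL:
        print(n,col,[(b[0],b[1].round(1).tolist(),b[2].tolist()) for b in blobs(im,col)])
    o=mask(im,*COL["orange"]); ys,xs=np.nonzero(o); P=plane(n,np.c_[xs,ys],.02)[:,:2]
    print(cv2.minAreaRect((P*1000).astype(np.float32)))
a=I["scene"][60:260,120:360]; cv2.imwrite("pics/crop0.png",cv2.resize(a,None,fx=3,fy=3)[:,:,::-1])
E
```

```text
scene yellow [(623, [409.5, 184.4], [391, 172, 37, 26]), (493, [239.9, 168.6], [231, 151, 18, 36]), (142, [237.3, 144.4], [230, 139, 16, 12])]
scene orange [(267, [426.5, 221.5], [409, 198, 52, 41])]
scene green [(1572, [474.1, 263.9], [451, 240, 45, 49])]
scene red [(545, [255.2, 341.7], [246, 301, 20, 86]), (342, [290.6, 121.5], [284, 107, 13, 31]), (87, [290.2, 100.4], [284, 97, 13, 8])]
scene teal [(1244, [214.7, 221.2], [200, 188, 35, 59]), (1190, [304.4, 218.8], [288, 186, 34, 58]), (1160, [164.0, 203.1], [150, 172, 35, 56])]
scene purple [(795, [206.4, 149.1], [195, 122, 28, 49])]
((334.3855895996094, -127.97871398925781), (665.0511474609375, 65.26249694824219), 41.74331283569336)
side yellow []
side orange []
side green []
side red []
side teal []
side purple [(1438, [339.6, 302.0], [320, 271, 38, 57])]
((542.1240234375, 37.05833053588867), (0.0, 0.0), 0.0)
```

View pics/crop0.png

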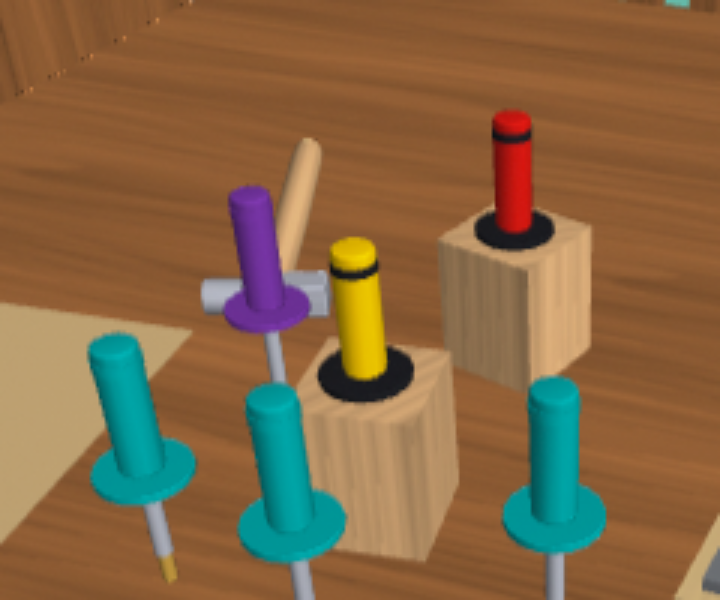

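The crop confirms that the yellow tool (crop 358,310) hangs upright in its block and is distinct from the look-alikes. The colour thresholds for the side view need loosening.

Run:
```python
from h import *
im=cv2.imread("pics/side0.png")[:,:,::-1].copy(); hs=cv2.cvtColor(im,cv2.COLOR_RGB2HSV)
for n,(u,v) in dict(yh=(371,218),yp=(220,176),gr=(300,126),red=(241,232),teal=(376,160),or1=(258,163),or2=(281,150)).items(): print(n,hs[v-1:v+2,u-1:u+2].reshape(-1,3)[[0,4,8]].tolist())
```

```text
yh [[22, 178, 152], [22, 178, 149], [22, 174, 152]]
yp [[22, 170, 231], [22, 168, 232], [22, 171, 231]]
gr [[65, 120, 127], [66, 121, 126], [65, 124, 125]]
red [[2, 199, 128], [2, 193, 128], [2, 187, 128]]
teal [[90, 173, 99], [90, 165, 102], [90, 167, 101]]
or1 [[9, 175, 236], [9, 135, 117], [7, 79, 84]]
or2 [[9, 172, 241], [9, 175, 229], [7, 154, 156]]
```

```bash
python3 - <<'E'
s=open('h.py').read()
i=s.index("def seamfit"); s=s[:i]+'''from scipy.optimize import least_squares
L=np.array([[-.05,-.04],[.03,-.04],[.03,.04]])
def rot(a): return np.array([[np.cos(a),-np.sin(a)],[np.sin(a),np.cos(a)]])
def seamfit(P,p0):
    """panel (x,y,yaw) from world xy of copper pixels: least squared distance to the L"""
    def res(p):
        Q=(P-p[:2])@rot(p[2]); d=[]
        for a,b in ((L[0],L[1]),(L[1],L[2])):
            t=np.clip((Q-a)@(b-a)/((b-a)@(b-a)),0,1); d.append(np.linalg.norm(Q-a-t[:,None]*(b-a),axis=1))
        return np.min(d,axis=0)
    r=least_squares(res,p0); return r.x,np.sqrt(np.mean(r.fun**2))
'''
s=s.replace("yellow=((23,180,90),(32","yellow=((21,150,90),(32").replace("orange=((5,190,150)","orange=((5,140,150)").replace("(55,150,40)","(55,100,40)").replace("red=((0,200,90)","red=((0,180,90)").replace("teal=((85,180,60)","teal=((85,130,60)").replace("(0,180,90),(4","(0,170,90),(3")
open('h.py','w').write(s)
E
python3 - <<'E'
from h import *
I={n:cv2.imread(f"pics/{n}0.png")[:,:,::-1].copy() for n in("scene","side")}
Y={}
for n,im in I.items():
    B={c:blobs(im,c) for c in COL}
    for c in COL: print(n,c,[(b[0],b[1].round(0).tolist(),b[2].tolist()) for b in B[c]])
    pane=max(B["yellow"],key=lambda b:b[0]); gp=B["green"]
    yw=plane(n,pane[1],.02)[0,:2]; gw=max((plane(n,g[1],.02)[0,:2] for g in gp[:1]),key=lambda q:0)
    P=[]
    for b in B["orange"]:
        ys,xs=np.nonzero(b[3]); q=plane(n,np.c_[xs,ys],.02)[:,:2]; P.append(q)
    P=np.vstack(P); m=(yw+gw)/2; P=P[np.linalg.norm(P-m,axis=1)<.1]
    d=gw-yw; p0=[*m,np.arctan2(d[1],d[0])-np.arctan2(.155,.19)]
    print(n,yw,gw,p0,len(P),seamfit(P,p0))
E
```

```text
scene yellow [(641, [410.0, 184.0], [391, 171, 37, 27]), (502, [240.0, 169.0], [231, 151, 18, 36]), (148, [237.0, 144.0], [230, 139, 16, 12])]
scene orange [(384, [283.0, 85.0], [212, 77, 130, 17]), (315, [525.0, 249.0], [507, 239, 53, 19]), (303, [427.0, 222.0], [409, 198, 53, 41]), (303, [342.0, 215.0], [313, 208, 55, 16]), (302, [195.0, 178.0], [177, 169, 33, 18]), (298, [534.0, 291.0], [504, 280, 73, 22]), (257, [147.0, 269.0], [115, 261, 78, 22]), (251, [256.0, 275.0], [226, 264, 68, 25]), (205, [492.0, 115.0], [471, 110, 50, 10]), (185, [422.0, 356.0], [376, 342, 91, 27]), (150, [337.0, 239.0], [321, 234, 34, 12]), (150, [231.0, 317.0], [213, 311, 41, 12]), (147, [477.0, 160.0], [438, 155, 77, 11]), (125, [200.0, 260.0], [175, 254, 45, 13]), (122, [369.0, 323.0], [346, 316, 51, 15]), (119, [488.0, 366.0], [465, 358, 56, 19]), (116, [192.0, 209.0], [174, 203, 31, 13]), (101, [261.0, 123.0], [231, 119, 54, 10]), (94, [212.0, 318.0], [206, 306, 13, 26]), (83, [219.0, 181.0], [214, 176, 12, 13]), (75, [45.0, 91.0], [37, 72, 18, 42]), (73, [256.0, 136.0], [241, 133, 29, 6]), (68, [4
[... 2327 characters left out ...]
, 73.0], [327, 69, 12, 9])]
side green [(604, [300.0, 125.0], [278, 117, 45, 17])]
side red [(397, [242.0, 234.0], [232, 219, 19, 30]), (203, [270.0, 58.0], [261, 47, 18, 23]), (167, [237.0, 209.0], [229, 203, 17, 14]), (89, [483.0, 133.0], [479, 113, 9, 42])]
side teal [(1330, [447.0, 264.0], [426, 235, 41, 54]), (1050, [428.0, 214.0], [410, 185, 34, 52]), (826, [374.0, 167.0], [359, 140, 28, 49])]
side purple [(1437, [340.0, 302.0], [320, 271, 38, 57])]
side [0.43069629 0.00881096] [0.61752232 0.14023261] [np.float64(0.5241093057858757), np.float64(0.07452178606789489), np.float64(-0.07126117321406344)] 212 (array([ 0.52956214,  0.07501768, -0.08206218]), np.float64(0.0025484966140728506))
```

Both views agree: panel at about (0.529, 0.074), yaw -0.077. Next I locate the tools by crossing rays.

Run:
```python
from h import *
R=lambda n,p: rays(n,np.array(p))
T=dict(yel_low=((239.9,168.6),(368,221)),yel_cap=((237.3,144.4),(372,198)),red=((290.6,121.5),(242,234)),purple=((206.4,149),(339.6,302)),
 t1=((164,203),(447,264)),t2=((215,221),(428,214)),t3=((304,219),(374,167)))
for k,(a,b) in T.items(): p,e=cross(R("scene",a),R("side",b)); print(k,p.round(4),round(e,4))
M={n:cv2.imread(f"pics/{n}0.png")[:,:,::-1].copy() for n in("scene","side")}
for n,boxes in dict(scene=(391),side=(201)).items(): pass
from h import ctrl
for yaw in np.radians([-150,-120,-90,-60,-30,0,30,60,90]): print(round(np.degrees(yaw)),None if (q:=ctrl.solve_ik([.45,-.15,.30],[np.pi,0,yaw])) is None else np.round(q,2))
```

```text
yel_low [ 0.6423 -0.2459  0.1258] 0.0001
yel_cap [ 0.6437 -0.244   0.1712] 0.0017
red [ 0.4613 -0.2322  0.127 ] 0.0029
purple [ 0.5729 -0.3513  0.1039] 0.0
t1 [ 0.7359 -0.3261  0.1028] 0.0027
t2 [ 0.7476 -0.2334  0.1021] 0.0016
t3 [ 0.6995 -0.1143  0.1024] 0.0027
-150 [ 0.02  0.07 -0.21  0.   -1.29 -1.07]
-120 [ 0.02  0.07 -0.21  0.   -1.29 -0.55]
-90 [ 0.02  0.07 -0.21  0.   -1.29 -0.02]
-60 [ 0.02  0.07 -0.21  0.   -1.29  0.5 ]
-30 [ 0.02  0.07 -0.21  0.   -1.29  1.03]
0 [ 0.02  0.07 -0.21  0.   -1.29  1.55]
30 [ 0.02  0.07 -0.21  0.   -1.29  2.07]
60 [ 0.02  0.07 -0.21  0.   -1.29  2.6 ]
90 None
```

Run:
```python
from h import *
ctrl.grip(0.75,40)
ctrl.movep([.643,-.245,.275],[np.pi,0,-2.70])
c=calibration("wrist"); im=snapshot("wrist"); cv2.imwrite("pics/w1.png",im[:,:,::-1])
print(c["fovy"],ctrl.read_eef_pos(),ctrl.read_t())
for b in blobs(im,"yellow"): print(b[0],b[1],b[2],plane("wrist",b[1],.175,c)[0],plane("wrist",b[1],.127,c)[0])
```

```text
65.70646984690485 [ 0.64232943 -0.24619067  0.27497134] 2.7583
1330 [528.22706767 129.09849624] [507  99  43  60] [ 0.48299301 -0.09897729  0.175     ] [ 0.46689791 -0.065779    0.127     ]
543 [326.17495396 209.06629834] [314 196  26  27] [ 0.64087514 -0.24342133  0.175     ] [ 0.65375489 -0.2367317   0.127     ]
266 [325.73684211 189.7593985 ] [314 181  25  20] [ 0.62523189 -0.25124892  0.175     ] [ 0.63524075 -0.24599582  0.127     ]
```

View pics/w1.png

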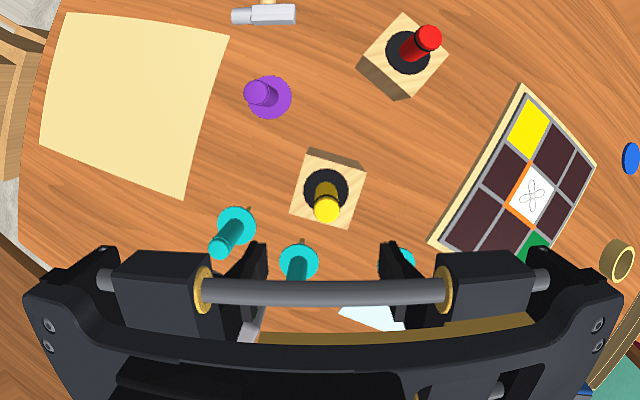

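The wrist view shows the yellow cap at (326,209), directly between the fingers, and it agrees with the fixed cameras within 2 mm. Grasping and lifting.

Run:
```python
from h import *
g=np.array([.642,-.2445])
ctrl.movel([*g,.116],feed=.12,force_limit=15)
p0=ctrl.read_eef_pos(); ctrl.grip(0.0,40); ctrl.sleep(.2)
p=ctrl.read_eef_pos(); print(p0,p,ctrl.read_width(),ctrl.read_gripper_force(),ctrl.read_wrist_force())
print(ctrl.movel([*g,.27],feed=.12,force_limit=20)); print(ctrl.read_wrist_force(),ctrl.read_eef_pos())
x=rot(-.077)@L[0]+[.529,.0738]
ctrl.movep([*x,.15],[np.pi,0,-2.70]); ctrl.sleep(.2)
print(x,ctrl.read_eef_pos(),ctrl.read_eef_rot(),ctrl.read_t(),ctrl.read_wrist_force(),ctrl.read_moment())
I={n:snapshot(n) for n in("scene","side")}
for n,im in I.items(): cv2.imwrite(f"pics/{n}2.png",im[:,:,::-1])
a=cv2.resize(I["scene"][110:310,330:530],None,fx=2,fy=2);b=cv2.resize(I["side"][60:260,140:340],None,fx=2,fy=2)
cv2.imwrite("pics/c2.png",np.hstack([a,b])[:,:,::-1])
```

```text
[ 0.6425961  -0.24465584  0.11700623] [ 0.6419263  -0.24439473  0.11597538] 0.2704083510397729 39.99988176394254 [-0.02453631  0.15851968  0.44884547]
False
[ 0.20957225  0.18226546 -2.13060396] [ 0.64160835 -0.24432911  0.26881568]
[0.47607119 0.03776472] [0.4767958  0.0373514  0.15011584] [-3.14148678e+00  4.79472678e-04 -2.70124523e+00] 8.1583 [ 0.25887661 -0.55152516 -2.53049442] [-0.02599106  0.03255292 -0.01955604]
```

View pics/c2.png

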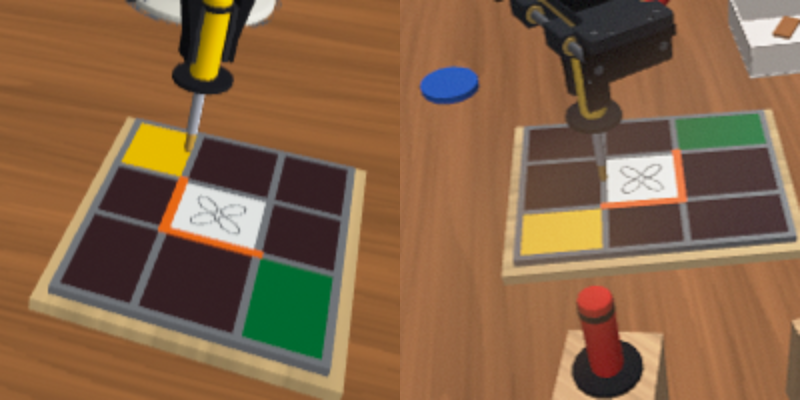

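The nib tip is at scene (425,185) and side (241,150), above the copper start. I check it by crossing rays, and the tilt by the disc centre.

Run:
```python
from h import *
I={n:cv2.imread(f"pics/{n}2.png") for n in("scene","side")}
def proj(n,X):
    c=calibration(n); f=200/np.tan(np.radians(c["fovy"]/2)); q=c["camera_from_world"]@[*X,1]; return np.array([c["cx"],c["cy"]])+f*q[:2]/q[2]
e=np.array([.4768,.03735,.15])
out=[]
for n,im in I.items():
    t=proj(n,e-[0,0,.096]); d=proj(n,e-[0,0,.0185]); print(n,"pred tip",t,"disc mid",d, "start",proj(n,[.47607,.03776,.02]))
    x0,y0=(t-[30,45]).astype(int); print("origin",x0,y0)
    out.append(cv2.resize(im[y0:y0+70,x0:x0+60],None,fx=6.5,fy=6.5,interpolation=cv2.INTER_NEAREST))
cv2.imwrite("pics/c3.png",np.hstack(out))
print(cross(rays("scene",[425,185.3]),rays("side",[241.3,150.5])))
```

```text
scene pred tip [424.5140729  184.95744594] disc mid [431.77216115 147.87358292] start [421.86506186 199.71144534]
origin 394 139
side pred tip [240.4157802  150.22548081] disc mid [235.36423345 117.59496385] start [242.02963635 163.00045116]
origin 210 105
(array([0.47806624, 0.0378961 , 0.05349789]), np.float64(0.0016011606186298638))
```

View pics/c3.png

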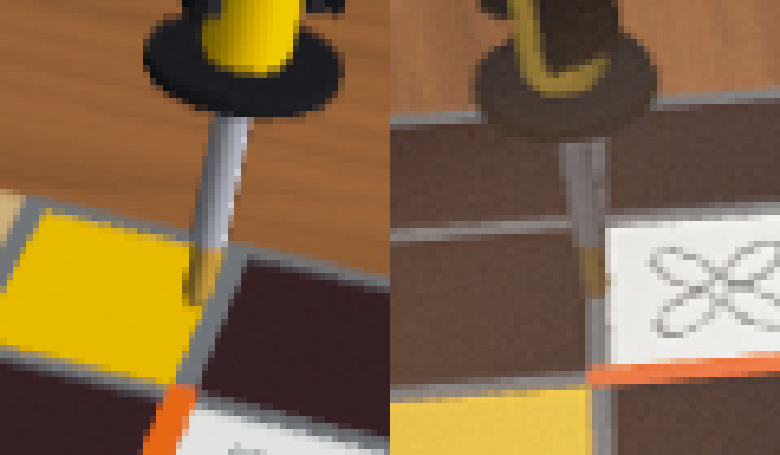

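Run:
```python
from h import *
print(cross(rays("scene",[424.3,185.2]),rays("side",[241.2,150.4])))
c=calibration("wrist"); im=snapshot("wrist"); cv2.imwrite("pics/w4.png",im[:,:,::-1])
p0=np.array([.529,.0738,-.077])
ys,xs=np.nonzero(mask(im,*COL["orange"])); P=plane("wrist",np.c_[xs,ys],.02,c)[:,:2]
for k in range(3):
    Q=(P-p0[:2])@rot(p0[2]); 
    near=np.minimum(np.hypot(Q[:,1]+.04,np.maximum(abs(Q[:,0]+.01)-.04,0)),np.hypot(Q[:,0]-.03,np.maximum(abs(Q[:,1])-.04,0)))<.012
    p0,r=seamfit(P[near],p0); print(p0,r,near.sum())
```

```text
(array([0.478139  , 0.03693107, 0.05397961]), np.float64(0.0005717559846030666))
[ 0.47475821  0.07979711 -0.21579377] 0.0025236812440305014 130
[ 0.46758294  0.08276783 -0.29828519] 0.002389089313098308 130
[ 0.46758252  0.08276769 -0.29827204] 0.0023890893124479027 130
```

View pics/w4.png

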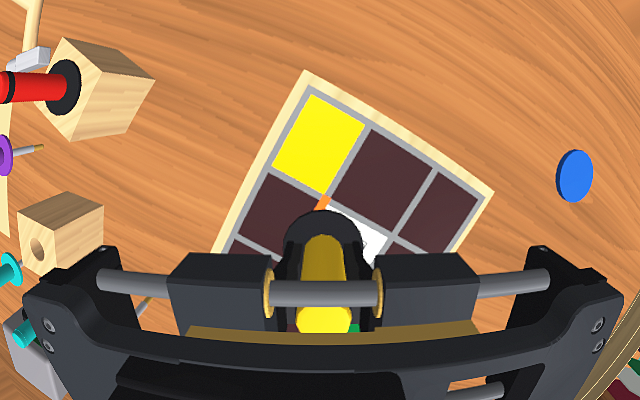

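Run:
```python
from h import *
c=calibration("wrist"); im=cv2.imread("pics/w4.png")[:,:,::-1].copy()
ys,xs=np.nonzero(mask(im,*COL["orange"])[185:215,305:340]); P=plane("wrist",np.c_[xs+305,ys+185],.02,c)[:,:2]
p0=np.array([.529,.0738]); Q=(P-p0)@rot(-.077); print(len(P),"panel-frame copper near start: min",Q.min(0),"max",Q.max(0),"mean",Q.mean(0))
off=np.array([.0013,-.0004]); x=rot(-.077)@L[0]+p0-off
f0=ctrl.read_wrist_force()
ctrl.movel([*x,.122],feed=.05); ctrl.movel([*x,.110],feed=.015); ctrl.sleep(.3)
print(x,ctrl.read_eef_pos(),ctrl.read_wrist_force()-f0,ctrl.read_t())
out=[]
for n,(u,v) in dict(scene=(392,140),side=(212,105)).items():
    im=snapshot(n); cv2.imwrite(f"pics/{n}5.png",im[:,:,::-1]); out.append(cv2.resize(im[v:v+70,u:u+60],None,fx=6.5,fy=6.5,interpolation=cv2.INTER_NEAREST))
cv2.imwrite("pics/c5.png",np.hstack(out)[:,:,::-1])
```

```text
130 panel-frame copper near start: min [-0.05551647 -0.04403541] max [-0.03775076 -0.03463661] mean [-0.04778844 -0.03951219]
[0.47477119 0.03816472] [0.47486461 0.03818839 0.11008264] [ 0.01378761 -0.47973401  1.21816727] 10.2667
```

View pics/c5.png

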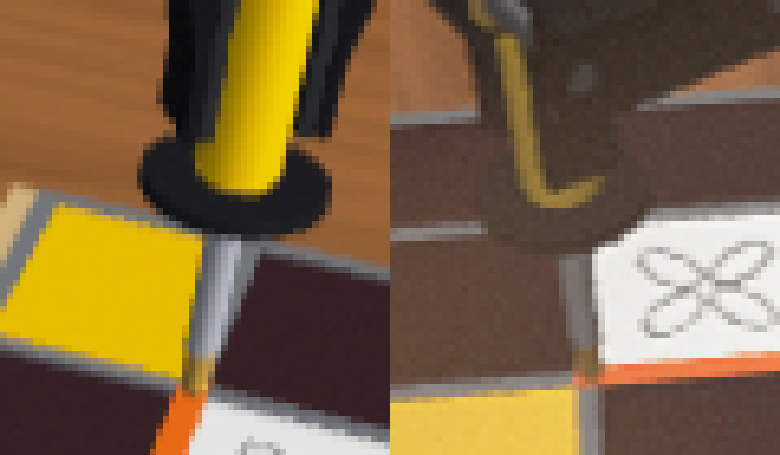

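The nib sits on the copper start (scene crop 195,388; side crop 591,380) at about 1.2 N. Rubbing along the seam now.

Run:
```python
from h import *
off=np.array([.0013,-.0004]); W=(rot(-.077)@L.T).T+[.529,.0738]-off
f=[]
for w in W[1:]:
    t=ctrl.read_t(); ctrl.movel([*w,.110],feed=.025); print(w,ctrl.read_eef_pos(),ctrl.read_eef_rot().round(4),ctrl.read_wrist_force().round(2),ctrl.read_t()-t)
    for n in("scene","side"): cv2.imwrite(f"pics/{n}6_{len(f)}.png",snapshot(n)[:,:,::-1])
    f.append(1)
out=[]
for k in(0,1):
    for n in("scene","side"):
        c=calibration(n); q=c["camera_from_world"]@[*(W[k+1]+off),.02,1]; fo=200/np.tan(np.radians(c["fovy"]/2)); u,v=(np.array([c["cx"],c["cy"]])+fo*q[:2]/q[2]-[30,30]).astype(int)
        out.append(cv2.resize(cv2.imread(f"pics/{n}6_{k}.png")[v:v+45,u:u+60],None,fx=6.5,fy=6.5,interpolation=cv2.INTER_NEAREST))
cv2.imwrite("pics/c6.png",np.vstack([np.hstack(out[:2]),np.hstack(out[2:])]))
```

```text
[0.55453415 0.0320108 ] [0.55455642 0.03202831 0.11005112] [-3.1415e+00  2.0000e-04 -2.6999e+00] [-0.71 -0.3   0.33] 3.3499999999999996
[0.56068807 0.11177376] [0.56067089 0.11175214 0.10998689] [ 3.1416 -0.     -2.7001] [ 0.78 -1.94  0.68] 3.349999999999998
```

View pics/c6.png

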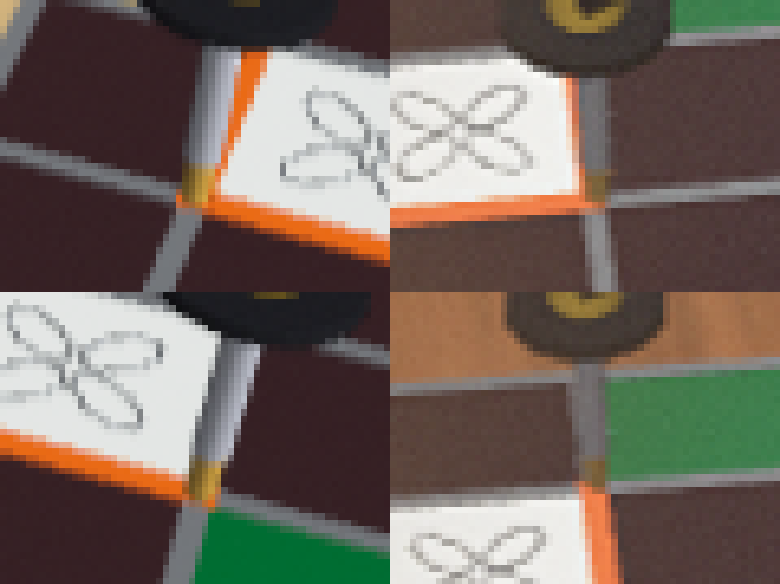

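The nib stayed on the copper at both the corner and the green end. Lifting and returning to the stand.

Run:
```python
from h import *
g=np.array([.6419,-.2444])
p=ctrl.read_eef_pos(); ctrl.movel([p[0],p[1],.13],feed=.05); ctrl.movel([p[0],p[1],.27],feed=.15)
ctrl.movep([*g,.27],[np.pi,0,-2.70]); ctrl.sleep(.2)
h=ctrl.movel([*g,.125],feed=.08,force_limit=6); print(h,ctrl.read_eef_pos())
if not h:
    f0=ctrl.read_wrist_force(); h=ctrl.movel([*g,.1155],feed=.015,force_limit=5); ctrl.sleep(.2); print(h,ctrl.read_eef_pos(),ctrl.read_wrist_force()-f0)
print(ctrl.read_t())
for n in("scene","side"): cv2.imwrite(f"pics/{n}7.png",snapshot(n)[:,:,::-1])
a=cv2.imread("pics/scene7.png")[120:260,180:310]; b=cv2.imread("pics/side7.png")[170:310,300:430]
cv2.imwrite("pics/c7.png",cv2.resize(np.hstack([a,b]),None,fx=3,fy=3))
```

```text
False [ 0.64216708 -0.244472    0.12556383]
False [ 0.64181317 -0.24442754  0.11594875] [-1.66590761  0.77867327  4.96802556]
23.4167
```

View pics/c7.png

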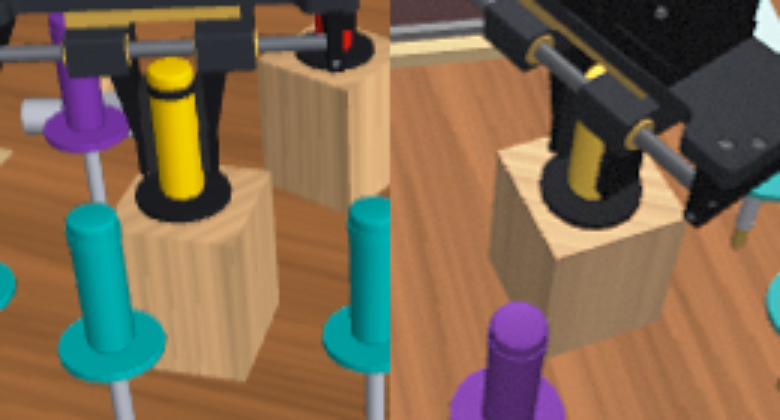

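The disc sits flat on the block with about 5 N of contact. Releasing, retreating straight up and checking.

Run:
```python
from h import *
ctrl.grip(0.75,40); ctrl.sleep(.3)
p=ctrl.read_eef_pos(); ctrl.movel([.6419,-.2444,p[2]+.16],feed=.1)
ctrl.movep([.45,-.45,.30],[np.pi,0,-2.70]); ctrl.sleep(.3)
print(ctrl.read_t(),ctrl.read_width())
I={n:snapshot(n) for n in("scene","side")}
for n,im in I.items():
    for col in ("yellow","red","teal","purple"): print(n,col,[(b[0],b[1].round(1).tolist()) for b in blobs(im,col)])
a=I["scene"][60:260,120:320]; b=I["side"][130:330,220:420]; cv2.imwrite("pics/c8.png",cv2.resize(np.hstack([a,b]),None,fx=2,fy=2)[:,:,::-1])
```

```text
27.9167 0.7519273786780838
scene yellow [(641, [409.6, 184.1]), (501, [239.1, 168.5]), (149, [236.4, 144.3])]
scene red [(540, [255.1, 342.1]), (345, [290.7, 121.5]), (85, [290.3, 100.5])]
scene teal [(1272, [214.7, 221.2]), (1210, [304.4, 218.7]), (1185, [164.1, 203.0])]
scene purple [(795, [206.4, 149.1])]
side yellow [(430, [368.5, 221.2]), (65, [371.9, 202.4])]
side red [(200, [269.5, 58.1]), (135, [482.9, 132.0])]
side teal [(1324, [447.2, 264.4]), (1041, [428.3, 213.7]), (823, [374.1, 167.2])]
side purple [(103, [344.6, 275.2])]
```

View pics/c8.png

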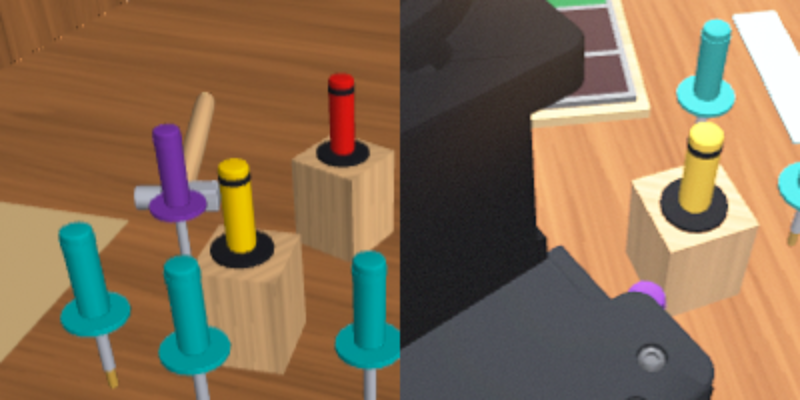

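The burnisher hangs upright in its own block (scene crop 238,205) within 1 px of where it started, and nothing else has moved.

```bash
python3 -c "
from workcell import ctrl
print(ctrl.hand_in())"
```

```text
the job is handed in; nothing more can be done
None
```

The copper seam was rubbed from the yellow end round to the green end at about 2.4 cm/s mean, the burnisher is back upright in its own stand and released, the spare was left untouched, and the job was handed in at about 28 s.

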